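Line up cast tiles against the marking-out fence

ROBOT

A 7-joint arm with a two-finger parallel gripper is mounted at the origin on the work surface. World frame = base frame: x ahead of the robot, y to its left, z up, the work surface at z = 0. Lengths are in m, angles in rad, forces in N, time in s.
With the tool pointing down it reaches from about 0.4 to 0.85 m from the base axis. Payload 10.4 kg.
Tool frame: the origin (TCP) lies on the centre line of the jaws, within the pads' length; the fingertips stand 14 mm ahead of it and the grasp point (between the pads) lies 5 mm behind it (manip.tip_reach is the distance from the TCP to the fingertips, in m); z points along the fingers, y is the line along which they close (so a half turn about z gives the same grasp; the last joint's range is limited). The gripper opens to 85 mm and grips with 20 to 120 N. Pads are 22 mm wide; open, the fingers measure 114 mm over their backs; the gripper's body (76 mm by 85 mm) begins 54 mm behind the grasp point. The pads swing forward as they close: fully open they stand 13 mm farther back than shut.
Start: joints at [1.097, 0.332, -0.065, 1.46, 0.022, 1.35, -0.088], TCP at [0.272, -0.563, 0.217] pointing down, gripper open.
Joint ranges: [-2.6, 2.6], [-0.5, 2.12], [-1.47, 1.34], [0.16, 2.42], [-1.27, 4.41], [0.06, 2.06], [-2.6, 2.6]. Speed limits (rad/s): [2.22, 2.22, 2.79, 2.79, 3.14, 3.14, 3.14].

INTERFACE

Orientations are given as a unit quaternion [x, y, z, w].
In Python, from workcell import manip gives the robot as it stands.
- The arm moves only by the shell command python3 -m pendant 'ROWS' [FORCE]. ROWS is JSON, a list of rows, each a list of 7 numbers: the shift along the tool's x, y, z in units of 50 mm (1.0 is 50 mm), then the turn, a rotation vector about the tool's x, y, z in units of 8 degrees (1.0 is 8 degrees), then the opening, from -1 (shut) to 1 (fully open), so that 0 is half open. In form: [[dx, dy, dz, ax, ay, az, jaw], ...]. A call has exactly 10 rows; each row is the pose to reach, as a shift and turn from the pose commanded when the call began, along the tool's axes at that moment; what a row does not reach only later rows make up. A row lasts 1/8 s, in which the tool goes at most 62.5 mm and 10.7 degrees, less where a joint would pass 70% of its speed; a pose out of reach is approached as far as the arm can. A call with a gripper value outside its range is refused whole. The fingers move at their own pace and stop on an object; FORCE is the grip in N (left out, the last holds). Time passes only in rows, so rows that repeat a pose let the fingers close, or fill a call up. It gives the time, the measured TCP pose, the force, the opening and the grip force at its end, in the units of the state.
- manip.get_obs(): the state, without advancing time (a new reading comes with each control period).
- manip.camera(name): name is "scene" or "top" or "wrist"; returns (picture, depth): 400x640x3 uint8, red, green, blue; 400x640 float32, m along the optical axis (not along the pixel's ray), 0 where there is no reading.
- manip.get_calibration(name): a dict with "fx", "fy", "cx", "cy" (pixels), "D" ([k1, k2, p1, p2, k3] as OpenCV has them; the pictures are not rectified), "xyz" and "orientation" of the camera in the world. Camera axes: x right, y up, looking along -z (the intrinsics and any distortion apply to the point x, -y, -z); pixel columns grow to the right and rows downward; lengths in m; the calibration is good to about 2 mm. A picture is of the moment at which its call begins: read the wrist's pose just before it. get_calibration takes no time and is no camera call; for the wrist camera it gives the pose at the moment of the call.
- manip.hand_in(): hands the job in; it is judged then, once.
Trained networks look in the newest picture that a camera, given by its name, has taken for a name from the list of things; names that differ only in an ending like _2 or _b are one class to them, and where a whole thing is asked for, a point or a joint stands for the part that bears it (a point fixed in the world has none). Each returns a list of dicts, best first, with "p" (0 to 1); they miss things now and then, are a little off and sometimes report something else, mostly with a low value. They report only what shows in the picture. A call takes as long as a camera call. They do not tell look-alikes from the thing itself.
- manip.find_in(thing, camera): "box" ([left, top, right, bottom] in pixels, round what is visible of it).
- manip.trace(thing, camera): "pixels" (400x640 bool, what is visible of it) and "box" ([left, top, right, bottom] in pixels, round what is visible of it).
- manip.tip_of(thing, camera): "pixel" ([column, row] in pixels: a listed point, or the origin of a listed thing).
The state is a dict: "clock": time; "joint_pos": joint angles; "joint_velocities": joint speeds; "tau": joint torques, N m; "position": TCP position; "ee_rot": TCP orientation; "ft_force": force on the tool from outside, world axes, zero at the start; "torque": the same for the moment, N m; "grip_width": opening from 0.0 (shut) to 1.0 (fully open); "grasp_force": force on a finger pad.
Only numpy, scipy, OpenCV 4.12 (cv2) and the standard library are available. Lean on these libraries where they do the work, as an engineer would, in place of code of your own. Each camera call takes 0.05 s, during which the arm holds its last target. There are 200 camera calls.

TASK

Pick up the straightedge by its red grip and use its long edge to push the four loose cast tiles together across the plywood marking-out board, until all four butt squarely against the aluminium fence and the whole row feels snug for a moment. Press gently, the cast edges crumble easily; do not touch the tiles with the gripper, do not shift the fence, and leave the marker, the can and the tape alone. Then lay the straightedge flat back in the middle part of the green mat and let go.

Things in the scene. Friction and masses are not known exactly. Their poses are not given: they have to be found in the camera images.
- straightedge: steel straightedge with a grip bar, 0.26 kg: flat plate 240 mm long (its x) by 50 mm wide (its y) by 4 mm thick; along its middle stands a red plastic grip bar 110 mm long (x), 14 mm wide (y), from 4 to 32 mm above the underside. Either long edge (25 mm from the middle line) may push. Origin: centre of its underside. It starts flat on the mat
- mat: green cutting mat fixed to the bench, 300 mm (its x) by 220 mm (its y), 3 mm thick. Origin: centre of its underside
- jig: plywood marking-out board fixed to the bench, 260 mm (its x) by 350 mm (its y), top face 18 mm above the bench, flat. Sliding all four tiles over it takes 2 to 5 N; once they meet the fence the push stiffens by roughly 10 N per mm, and a steady 9 to 10 N on the straightedge is snug and safe. Origin: centre of its underside; +x points away from the robot, to the side where the fence is
- fence: aluminium fence bar across the board, parallel to the board's y, 340 mm long (its y), 18 mm deep (x), 20 mm high above the board, with a black star knob 19 mm tall on top at each end (155 mm either side of the middle). Origin: middle of the lower edge of its working face, at the board's top; the working face looks to -x, towards the tiles. It is set to a measured size anywhere within 15 mm of its middle setting and held by its knobs; it gives way at about 30 N
- tile1: white cast plaster sample tile, 50 mm (its x) by 36 mm (its y) by 14 mm high, about 45 g, a round medallion on top. Origin: centre of its underside; x points roughly towards the fence. One of the four in a ragged row, some 47 mm apart, each a little askew. The cast edges are weak: they crumble when the row is pressed against the fence with more than 9 N in all.
- tile2: terracotta-red cast plaster sample tile, 50 mm (its x) by 36 mm (its y) by 14 mm high, about 45 g, a round medallion on top. Origin: centre of its underside; x points roughly towards the fence. One of the four in a ragged row, some 47 mm apart, each a little askew. The same size as the other tiles.
- tile3: grey cast plaster sample tile, 50 mm (its x) by 36 mm (its y) by 14 mm high, about 45 g, a round medallion on top. Origin: centre of its underside; x points roughly towards the fence. One of the four in a ragged row, some 47 mm apart, each a little askew. The same size as the other tiles.
- tile4: yellow cast plaster sample tile, 50 mm (its x) by 36 mm (its y) by 14 mm high, about 45 g, a round medallion on top. Origin: centre of its underside; x points roughly towards the fence. One of the four in a ragged row, some 47 mm apart, each a little askew. The same size as the other tiles.
- marker: white marker pen with a red cap, 136 mm long (its x), 16 mm thick, lying on the mat along its +y edge. Origin: middle of its underside
- can: pale metal drinks can with a red band, upright, diameter 66 mm, height 115 mm. Origin: centre of its underside
- tape: roll of yellow tape lying flat, diameter 64 mm, 19 mm high. Origin: centre of its underside
Not all that is in view belongs to the job. Several things have the shape of the tile4; the one meant has the colours described above. What is shaped like the straightedge but black is not meant.

How it is judged:
By the outcome, as a careful person would: the job done as asked, in the order asked, and still so for the second after the job is handed in, with the robot touching nothing.
It also fails if it takes over 61 s, if anything falls off the work surface, if the arm or the gripper's body presses on something with over 40 N, if the wrist force passes 120 N, or if a joint passes its speed limit or range.

## Working session

There is one attempt and no reset: what is moved stays moved. The work goes in short steps, Python scripts to look and compute and a shell command to move; the robot and the scene stay as the last step left them, time stands still between calls to the robot, and variables do not carry over. Pictures are saved under pics/ and viewed, at most 10 in all, crops included, and the job is handed in when it is done.

```bash
mkdir -p pics; cat > h.py <<'E'
import numpy as np, cv2
from scipy.spatial.transform import Rotation as R
from workcell import manip
def cal(n):
    c=manip.get_calibration(n); K=np.array([[c['fx'],0,c['cx']],[0,c['fy'],c['cy']],[0,0,1.]])
    return K,np.array(c['D'],float),np.array(c['xyz'],float),R.from_quat(c['orientation']).as_matrix()
def rays(C,px):
    K,D,t,M=C
    u=cv2.undistortPoints(np.array(px,float).reshape(-1,1,2),K,D).reshape(-1,2)
    return np.c_[u[:,0],-u[:,1],-np.ones(len(u))]@M.T
def onz(C,px,z):
    d=rays(C,px); return C[2]+d*((z-C[2][2])/d[:,2])[:,None]
def bydepth(C,px,dep):
    px=np.array(px).reshape(-1,2).astype(int); return C[2]+rays(C,px)*dep[px[:,1],px[:,0]][:,None]
def save(n,im): cv2.imwrite(f'pics/{n}.png',im[:,:,::-1])
def rect(pts):
    (c,s,a)=cv2.minAreaRect((pts[:,:2]*1000).astype(np.float32)); return np.round(c,1),np.round(s,1),round(a,1)
E
python3 - <<'E'
from h import *
o=manip.get_obs(); print(o['position'],o['ee_rot'],o['grip_width'])
for n in ['scene','top']:
    C=cal(n); im,dp=manip.camera(n); save(n,im); np.save(n+'_d.npy',dp); print(n,C[2])
    for th in ['straightedge','mat','jig','fence','tile1','tile2','tile3','tile4','marker','can','tape']:
        r=manip.trace(th,n)
        for q in r[:4]:
            if q['p']<.2: continue
            ys,xs=np.nonzero(q['pixels']); P=bydepth(C,np.c_[xs,ys],dp); ok=dp[ys,xs]>0; P=P[ok]
            if len(P)<5: continue
            print(th,round(q['p'],2),np.round(q['box']),'rect',*rect(P),'z',np.round(np.median(P[:,2]),3))
E
```

```text
[ 0.27214611 -0.56219507  0.21651645] [ 9.74696578e-01  2.23530920e-01 -1.73415647e-04 -6.91666429e-04] 1.00143466764849
scene [1.0853507  0.38260003 0.89270919]
straightedge 0.77 [182. 151. 268. 215.] rect [ 568.2 -261.2] [ 60.6 240.2] 80.6 z 0.007
straightedge 0.64 [254.  76. 329. 117.] rect [ 196.8 -324.1] [ 67.  243.5] 66.9 z 0.005
mat 0.65 [167. 134. 313. 248.] rect [ 562.5 -223.1] [225.8 304.5] 81.7 z 0.002
jig 0.96 [289. 202. 492. 384.] rect [586.6 218. ] [370.6 278.3] 86.9 z 0.018
fence 0.97 [303. 248. 454. 352.] rect [652.1 210.3] [358.5  48.7] 85.8 z 0.037
tile1 0.9 [433. 216. 454. 239.] rect [392.3 256.6] [52.9 38.2] 28.3 z 0.013
tile1 0.83 [377. 176. 402. 198.] rect [359.4  98.2] [50.5 39.6] 79.0 z 0.013
tile1 0.78 [411. 275. 440. 304.] rect [572.6 294.6] [39.4 61.2] 88.1 z 0.031
tile1 0.68 [374. 255. 400. 280.] rect [577.4 201.3] [53.1 36.6] 2.8 z 0.031
tile2 0.9 [433. 216. 454. 239.] rect [392.3 256.6] [52.9 38.2] 28.3 z 0.013
tile2 0.83 [377. 176. 402. 198.] rect [359.4  98.2] [50.5 39.6] 79.0 z 0.013
tile2 0.78 [411. 275. 440. 304.] rect [572.6 294.6] [39.4 61.2] 88.1
[... 2369 characters left out ...]
8 z 0.032
tile3 0.63 [281. 247. 299. 262.] rect [359.   97.8] [54. 36.] 76.1 z 0.013
tile4 0.77 [232. 176. 249. 192.] rect [566.2 250.8] [40.9 53.4] 79.1 z 0.032
tile4 0.67 [219. 175. 233. 186.] rect [575.7 295.9] [37.1 50.7] 88.4 z 0.032
tile4 0.65 [269. 177. 278. 192.] rect [564.3 153.7] [51.6 36.7] 1.8 z 0.032
tile4 0.63 [281. 247. 299. 262.] rect [359.   97.8] [54. 36.] 76.1 z 0.013
marker 0.67 [365. 165. 375. 211.] rect [ 556.7 -135.3] [ 20.7 131.8] 77.9 z 0.017
marker 0.24 [315.  97. 338. 128.] rect [779.6  -9.2] [62.3 62.4] 75.4 z 0.112
can 0.81 [315.  94. 340. 128.] rect [800.8  -8.9] [ 64.8 104.4] 88.0 z 0.112
tape 0.5 [319. 228. 342. 252.] rect [395.1 -18.5] [56.9 56.8] 0.5 z 0.018
```

```bash
python3 - <<'E'
import cv2,numpy as np
a=cv2.imread('pics/scene.png')[60:390,160:500]; cv2.imwrite('pics/scene_c.png',cv2.resize(a,None,fx=1.8,fy=1.8,interpolation=2))
b=cv2.imread('pics/top.png')[90:360,180:460]; cv2.imwrite('pics/top_c.png',cv2.resize(b,None,fx=2.2,fy=2.2,interpolation=2))
E
```

```text
(no output)
```

View pics/scene_c.png

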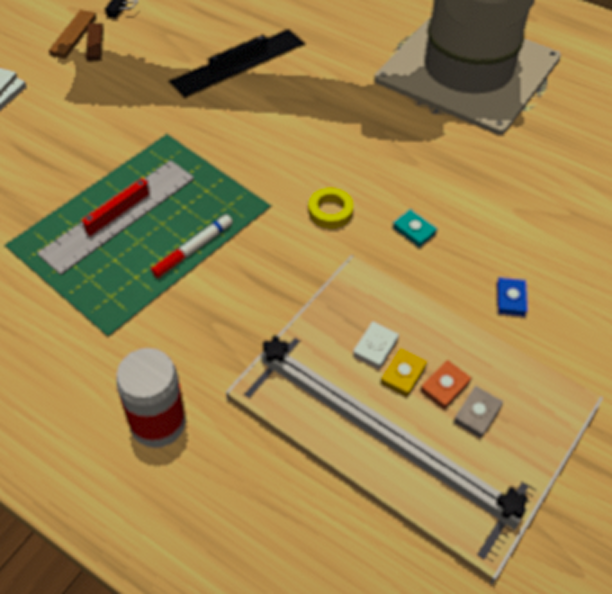

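View pics/top_c.png

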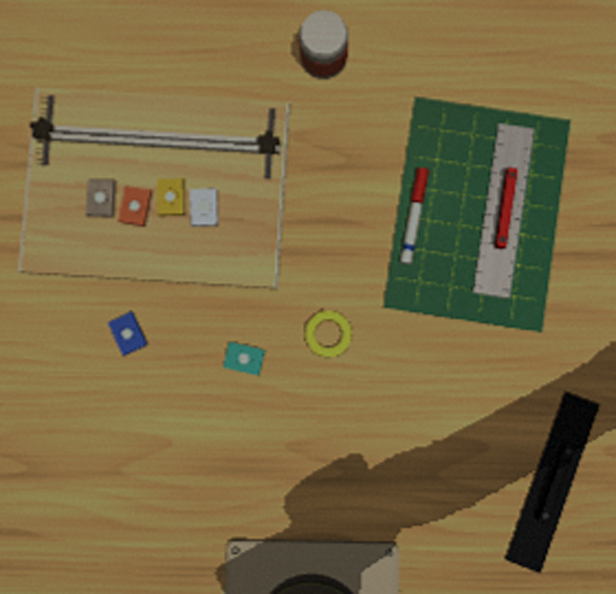

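Steel straightedge with a red grip at scene-crop (115,205) is the one meant; the black one at (237,62) is not. The four tiles on the board are white (376,343), yellow (404,370), red (446,383) and grey (479,409). The blue tile (512,297) and teal tile (415,228) on the bench are decoys. The crops confirm this, so I'll go above the grip.

```bash
python3 -m pendant '[[0.8,-0.3,0,0,0,0.5,1],[1.8,-0.65,0.1,0,0,1.0,1],[2.8,-1.0,0.1,0,0,1.6,1],[3.9,-1.4,0.2,0,0,2.2,1],[5.0,-1.8,0.2,0,0,2.8,1],[6.1,-2.2,0.3,0,0,3.4,1],[7.1,-2.55,0.3,0,0,4.0,1],[7.8,-2.8,0.34,0,0,4.35,1],[7.97,-2.85,0.34,0,0,4.35,1],[7.97,-2.85,0.34,0,0,4.35,1]]' 80
cat > look.py <<'E'
from h import *
import sys
o=manip.get_obs(); C=cal('wrist'); im,dp=manip.camera('wrist'); save(sys.argv[1],im); np.save('w_d.npy',dp)
print(o['clock'],o['position'],R.from_quat(o['ee_rot']).as_matrix().round(4).tolist(),'cam',C[2])
hsv=cv2.cvtColor(im,cv2.COLOR_RGB2HSV)
m=((hsv[...,0]<8)|(hsv[...,0]>172))&(hsv[...,1]>150)&(hsv[...,2]>50)
n,l,s,_=cv2.connectedComponentsWithStats(m.astype(np.uint8))
for k in range(1,n):
    if s[k,4]>200:
        ys,xs=np.nonzero(l==k); P=bydepth(C,np.c_[xs,ys],dp); P=P[dp[ys,xs]>0]
        zt=np.percentile(P[:,2],90); T=P[P[:,2]>zt-.004]; print('red',s[k],rect(P),'top',rect(T),zt)
for q in manip.trace('straightedge','wrist')[:2]:
    ys,xs=np.nonzero(q['pixels']); P=bydepth(C,np.c_[xs,ys],dp); P=P[(dp[ys,xs]>0)&(P[:,2]<.015)]; print('se',q['p'],q['box'],rect(P),np.median(P[:,2]))
E
python3 look.py w1
```

```text
clock: 2.45
position: [0.5688, -0.261, 0.2002]
ee_rot: [0.997, -0.078, -0.0, 0.0]
ft_force: [-0.4, -1.0, 0.3]
grip_width: 0.999
grasp_force: 0.0
2.45 [ 0.56881366 -0.26096221  0.20021905] [[0.9879, -0.1551, -0.0003], [-0.1551, -0.9879, -0.0003], [-0.0003, 0.0003, -1.0]] cam [ 0.64497094 -0.27366323  0.35718309]
red [   0    0   50   32 1398] (array([758. , -23.9]), array([ 9.7, 41.9]), 30.9) top (array([756.6, -26.6]), array([ 4.5, 24.3]), 35.4) 0.06535399501089309
red [ 312  121   14  107 1289] (array([ 568.3, -260.1]), array([ 12.6, 107.9]), 80.7) top (array([ 568.1, -260.1]), array([ 12.6, 107.6]), 80.7) 0.03628237202093107
red [195 137  19  47 745] (array([ 600.2, -144.1]), array([16.4, 47.5]), 80.0) top (array([ 600.1, -144.1]), array([15.6, 47.3]), 80.0) 0.0210712114684752
se 0.78 [396.7, 343.3, 429.4, 380.8] (array([ 288. , -342.7]), array([27.7, 62.9]), 65.6) 0.003940250160592185
se 0.74 [292.0, 50.5, 344.8, 268.1] (array([ 568.1, -259.7]), array([ 50.5, 241.4]), 81.2) 0.0073993993169266525
```

```bash
python3 -m pendant '[[-0.015,-0.018,0.9,0,0,0,0.3],[-0.015,-0.018,1.8,0,0,0,0.3],[-0.015,-0.018,2.6,0,0,0,0.3],[-0.015,-0.018,3.2,0,0,0,0.3],[-0.015,-0.018,3.4,0,0,0,0.3],[-0.015,-0.018,3.4,0,0,0,-1],[-0.015,-0.018,3.4,0,0,0,-1],[-0.015,-0.018,3.4,0,0,0,-1],[-0.015,-0.018,3.4,0,0,0,-1],[-0.015,-0.018,3.4,0,0,0,-1]]' 80
```

```text
clock: 3.8
position: [0.5685, -0.2597, 0.0306]
ee_rot: [0.997, -0.078, 0.0, 0.0]
ft_force: [0.5, -0.9, -0.2]
grip_width: -0.0
grasp_force: 0.0
```

```bash
python3 look.py w2
```

```text
3.8 [ 0.56847018 -0.25971586  0.03060298] [[0.9878, -0.1558, 0.0004], [-0.1558, -0.9878, -0.0002], [0.0004, 0.0002, -1.0]] cam [ 0.6445132  -0.27250258  0.18761485]
red [ 305  143   28  105 2582] (array([ 597.1, -264.6]), array([13.1, 49.8]), 81.2) top (array([ 597. , -264.5]), array([13.1, 49.6]), 81.2) 0.03609459255858596
red [  86  173   46   86 2803] (array([ 599.9, -144.8]), array([17.3, 47.9]), 78.9) top (array([ 599.9, -144.4]), array([16.2, 47.6]), 79.2) 0.02086699509480935
se 0.98 [267.0, 7.8, 373.1, 368.0] (array([ 577.9, -261.9]), array([ 51.7, 221.3]), 81.0) 0.0074034746387098005
```

View pics/w2.png

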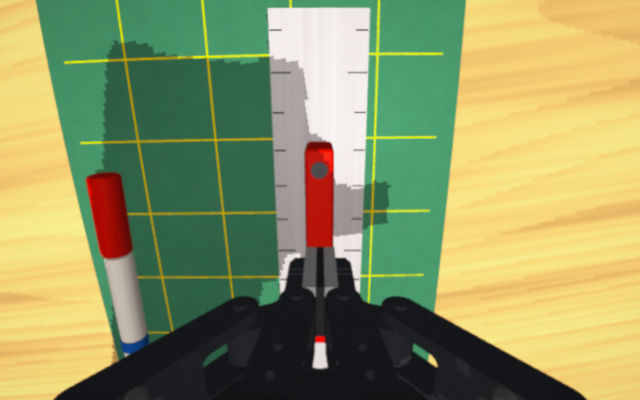

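The wrist view shows the jaws over the bar (near 320,260), but the reading says shut with no force. A small lift will show whether the bar is held.

```bash
python3 -m pendant '[[0,0,-0.1,0,0,0,-1],[0,0,-0.2,0,0,0,-1],[0,0,-0.4,0,0,0,-1],[0,0,-0.6,0,0,0,-1],[0,0,-0.8,0,0,0,-1],[0,0,-0.8,0,0,0,-1],[0,0,-0.8,0,0,0,-1],[0,0,-0.8,0,0,0,-1],[0,0,-0.8,0,0,0,-1],[0,0,-0.8,0,0,0,-1]]' 80
python3 look.py w3;  python3 -c "
import cv2;a=cv2.imread('pics/w3.png')[100:400,160:480];cv2.imwrite('pics/w3c.png',cv2.resize(a,None,fx=2,fy=2))"
```

```text
clock: 5.15
position: [0.5683, -0.2597, 0.0702]
ee_rot: [0.997, -0.078, -0.0, -0.0]
ft_force: [-0.3, -0.2, -0.1]
grip_width: -0.005
grasp_force: 0.0
5.15 [ 0.5682612  -0.25967192  0.07016031] [[0.9878, -0.156, -0.0002], [-0.156, -0.9878, 0.0], [-0.0002, -0.0, -1.0]] cam [ 0.64439923 -0.27248895  0.22711216]
red [ 308  134   23  115 2303] (array([ 587.6, -263.1]), array([13. , 68.8]), 81.1) top (array([ 587.6, -263.1]), array([13. , 68.8]), 81.1) 0.03614478695855474
red [ 126  160   35   71 1871] (array([ 600. , -144.4]), array([16.1, 47.9]), 79.6) top (array([ 600. , -144.3]), array([15.1, 47.9]), 80.3) 0.02093282999262667
se 0.96 [277.4, 25.8, 364.5, 350.2] (array([ 567.1, -260.1]), array([ 51.6, 240.7]), 81.4) 0.007385445295369303
se 0.42 [83.2, 0.0, 440.8, 369.3] (array([ 570. , -224.2]), array([225.6, 281.1]), 81.2) 0.003370397942580261
```

View pics/w3c.png

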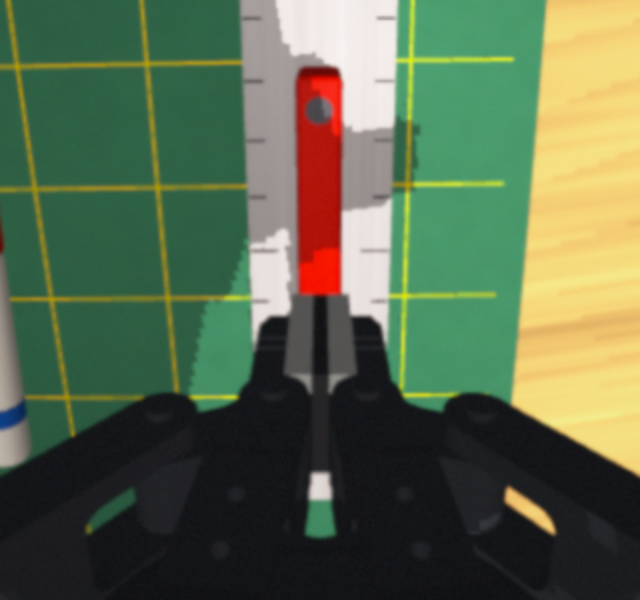

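```bash
python3 - <<'E'
from h import *
print('tip_reach',manip.tip_reach); C=cal('wrist'); dp=np.load('w_d.npy'); o=manip.get_obs(); T=R.from_quat(o['ee_rot']).as_matrix()
for v in range(236,360,8):
    print(v,[(u,*((bydepth(C,[[u,v]],dp)[0]-o['position'])@T*1000).round(0).astype(int)) for u in (290,308,313,320,327,332)])
E
```

```text
tip_reach 0.014
236 [(290, np.int64(-20), np.int64(-21), np.int64(64)), (308, np.int64(-19), np.int64(-8), np.int64(62)), (313, np.int64(-7), np.int64(-3), np.int64(35)), (320, np.int64(-7), np.int64(1), np.int64(35)), (327, np.int64(-7), np.int64(5), np.int64(34)), (332, np.int64(-19), np.int64(10), np.int64(62))]
244 [(290, np.int64(-26), np.int64(-21), np.int64(63)), (308, np.int64(-26), np.int64(-8), np.int64(63)), (313, np.int64(-13), np.int64(-4), np.int64(35)), (320, np.int64(-13), np.int64(1), np.int64(36)), (327, np.int64(-12), np.int64(5), np.int64(34)), (332, np.int64(-26), np.int64(10), np.int64(62))]
252 [(290, np.int64(-32), np.int64(-21), np.int64(62)), (308, np.int64(10), np.int64(-4), np.int64(-23)), (313, np.int64(10), np.int64(-2), np.int64(-23)), (320, np.int64(10), np.int64(1), np.int64(-23)), (327, np.int64(11), np.int64(4), np.int64(-24)), (332, np.int64(11), np.int64(6), np.int64(-24))]
260 [(290, np.int64(-39), np.int64(-21), np.int64(63)), (308, np.int64(11), np.int64(-4), np.int64(-31)), (313, np.int64(11), np.int64(-2), np.int64(-31)), (320, np.int64(10), 
[... 3042 characters left out ...]
327, np.int64(-4), np.int64(3), np.int64(-62)), (332, np.int64(9), np.int64(4), np.int64(-78))]
348 [(290, np.int64(17), np.int64(-7), np.int64(-90)), (308, np.int64(-7), np.int64(-3), np.int64(-63)), (313, np.int64(-7), np.int64(-2), np.int64(-63)), (320, np.int64(-120), np.int64(1), np.int64(64)), (327, np.int64(-8), np.int64(3), np.int64(-62)), (332, np.int64(6), np.int64(4), np.int64(-78))]
356 [(290, np.int64(17), np.int64(-6), np.int64(-92)), (308, np.int64(-8), np.int64(-3), np.int64(-66)), (313, np.int64(-10), np.int64(-2), np.int64(-63)), (320, np.int64(-133), np.int64(1), np.int64(68)), (327, np.int64(-8), np.int64(3), np.int64(-65)), (332, np.int64(4), np.int64(4), np.int64(-78))]
```

```bash
python3 - <<'E'
from h import *
o=manip.get_obs();T=R.from_quat(o['ee_rot']).as_matrix()
ys,xs=np.mgrid[0:400,0:640]; px=np.c_[xs.ravel(),ys.ravel()]
for n in ('scene','top'):
    C=cal(n); im,dp=manip.camera(n); P=bydepth(C,px,dp); L=(P-o['position'])@T*1000
    m=(dp.ravel()>0)&(abs(L[:,0])<16)&(abs(L[:,1])<25)&(P[:,2]>.02)
    print(n,np.histogram(P[m,2]*1000,bins=range(20,260,10)))
E
```

```text
scene (array([33, 63,  0,  0,  0,  0,  9, 29, 33, 23, 18, 45, 23, 26, 16, 19, 23,
       19,  0,  0,  0,  0,  0]), array([ 20,  30,  40,  50,  60,  70,  80,  90, 100, 110, 120, 130, 140,
       150, 160, 170, 180, 190, 200, 210, 220, 230, 240, 250]))
top (array([ 4, 18,  0,  0,  0,  0,  0,  0,  2,  0,  0,  4,  1,  0,  0,  0,  0,
        0,  0,  0,  0,  0,  0]), array([ 20,  30,  40,  50,  60,  70,  80,  90, 100, 110, 120, 130, 140,
       150, 160, 170, 180, 190, 200, 210, 220, 230, 240, 250]))
```

Both the scene and wrist depth put the real fingertips about 19 mm behind the reported TCP, not 14 mm ahead. So I need to go about 33 mm lower than I planned. I'll descend again with that correction, watching the force.

```bash
python3 -m pendant '[[0,0,0,0,0,0,0.2],[0,0,0,0,0,0,0.2],[0,0,0.3,0,0,0,0.2],[0,0,0.7,0,0,0,0.2],[0,0,1.1,0,0,0,0.2],[0,0,1.35,0,0,0,0.2],[0,0,1.45,0,0,0,0.2],[0,0,1.45,0,0,0,-1],[0,0,1.45,0,0,0,-1],[0,0,1.45,0,0,0,-1]]' 80
python3 -m pendant '[[0,0,0,0,0,0,-1],[0,0,0,0,0,0,-1],[0,0,0,0,0,0,-1],[0,0,-0.1,0,0,0,-1],[0,0,-0.3,0,0,0,-1],[0,0,-0.6,0,0,0,-1],[0,0,-1.2,0,0,0,-1],[0,0,-1.8,0,0,0,-1],[0,0,-2,0,0,0,-1],[0,0,-2,0,0,0,-1]]' 80
python3 look.py w4
```

```text
clock: 6.6
position: [0.5689, -0.26, -0.0012]
ee_rot: [0.997, -0.078, 0.001, 0.0]
ft_force: [-0.0, -0.2, 4.0]
grip_width: 0.149
grasp_force: 79.7
clock: 7.85
position: [0.5685, -0.2598, 0.0983]
ee_rot: [0.997, -0.078, 0.0, 0.0]
ft_force: [0.5, 0.1, -3.5]
grip_width: 0.141
grasp_force: 78.9
7.85 [ 0.56853047 -0.25980813  0.09830917] [[0.9878, -0.156, 0.001], [-0.156, -0.9878, -0.0005], [0.001, 0.0004, -1.0]] cam [ 0.64449831 -0.27255116  0.25538026]
red [ 147  153   30   64 1497] (array([ 600.8, -140.8]), array([24.7, 47.6]), 78.5) top (array([ 600.2, -144.3]), array([15.9, 47.4]), 79.7) 0.020951491469451366
red [ 302  153   36  217 6683] (array([ 573.9, -261.6]), array([14.3, 96.1]), 80.8) top (array([ 573.9, -261.5]), array([14.1, 96.1]), 80.8) 0.13552656900229781
se 0.83 [254.5, 1.2, 383.6, 366.3] (array([ 605.2, -266.1]), array([ 86.9, 204.9]), 81.0) 0.0032662175904046853
```

```bash
python3 -m pendant '[[-0.1,-0.5,-0.4,0,0,-0.8,-1],[-0.4,-1.5,-0.9,0,0,-2,-1],[-0.75,-2.5,-1.04,0,0,-3.3,-1],[-1.1,-3.6,-1.04,0,0,-4.6,-1],[-1.5,-4.7,-1.04,0,0,-5.9,-1],[-1.9,-5.8,-1.04,0,0,-7.2,-1],[-2.25,-6.9,-1.04,0,0,-8.5,-1],[-2.6,-8,-1.04,0,0,-9.8,-1],[-2.9,-8.9,-1.04,0,0,-11,-1],[-3.07,-9.34,-1.04,0,0,-12,-1]]' 80
python3 - <<'E'
from h import *
print(manip.get_obs()['joint_pos'])
E
python3 look.py w5
```

```text
clock: 9.2
position: [0.4878, 0.2284, 0.1488]
ee_rot: [0.722, 0.692, -0.0, -0.001]
ft_force: [0.4, -0.7, -2.9]
grip_width: 0.141
grasp_force: 78.8
[ 0.11480794  0.27404048 -0.73136155  1.74715176  0.19375377  1.19587966
 -0.7129053 ]
9.2 [0.48782062 0.22843804 0.14876643] [[0.0433, 0.9991, -0.0019], [0.9991, -0.0433, 0.0007], [0.0006, -0.0019, -1.0]] cam [0.49103027 0.30501902 0.30581711]
red [ 302  153   36  217 6632] (array([488. , 233.6]), array([96. , 14.3]), 87.3) top (array([487.7, 233.6]), array([95.9, 13.9]), 87.5) 0.18606715861836498
red [ 561  354   79   46 2458] (array([656.1, 109.5]), array([ 53.8, 333.7]), 49.1) top (array([659.9, 117. ]), array([ 36.9, 329.5]), 49.0) 0.07199475894921253
se 0.72 [393.6, 78.0, 459.5, 130.1] (array([0., 0.]), array([0., 0.]), 0.0) nan
se 0.66 [253.7, 1.7, 385.1, 365.7] (array([436.5, 266.3]), array([235.6,   2. ]), 87.6) 0.00047489296304339956
  return _methods._mean(a, axis=axis, dtype=dtype,
  ret = ret.dtype.type(ret / rcount)
```

View pics/w5.png

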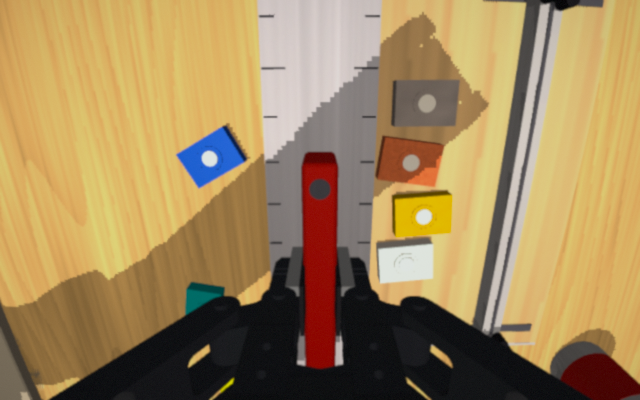

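The view shows the red bar held at (320,260), the plate clear of the four tiles at (400–455, 80–280), and the fence running from (540,30) to (490,325). Next I measure the fence face, the plate edge and the tiles.

```bash
cat > meas.py <<'E'
from h import *
import sys
o=manip.get_obs(); p=o['position']; ys,xs=np.mgrid[0:400,0:640]; px=np.c_[xs.ravel(),ys.ravel()]
T=R.from_quat(o['ee_rot']).as_matrix(); print('tcp',p.round(4),'yaw',np.degrees(np.arctan2(T[1,0],T[0,0])).round(2),'f',np.round(o['ft_force'],2),'tq',np.round(o['torque'],3),'clk',o['clock'])
def edge(P,lo,hi,side,y0,y1,n,lab):
    Q=P[(P[:,2]>lo)&(P[:,2]<hi)&(P[:,1]>y0)&(P[:,1]<y1)]
    b=np.linspace(y0,y1,n+1); yy=[];xx=[]
    for a,c in zip(b[:-1],b[1:]):
        s=Q[(Q[:,1]>=a)&(Q[:,1]<c),0]
        if len(s)>4: yy.append((a+c)/2); xx.append(np.percentile(s,3 if side<0 else 97))
    yy,xx=np.array(yy),np.array(xx)
    if len(yy)<4: print(lab,'none'); return
    for _ in range(3):
        k=np.polyfit(yy,xx,1); r=xx-np.polyval(k,yy); g=abs(r)<max(2*r.std(),5e-4); yy,xx=yy[g],xx[g]
    print(lab,'x at y=.22: %.4f dir %.2f deg rms %.4f n%d'%(np.polyval(k,.22),90-np.degrees(np.arctan(k[0])),r.std(),len(yy)))
for n in sys.argv[1:]:
    C=cal(n); im,dp=manip.camera(n); P=bydepth(C,px,dp); P=P[dp.ravel()>0]; print(n)
    F=P[(P[:,0]>.6)&(P[:,0]<.7)]; edge(F,.033,.043,-1,.10,.34,24,'fence face'); edge(F,.033,.043,1,.10,.34,24,'fence back')
    zt=p[2]+.009; S=P[abs(P[:,0]-p[0])<.05]
    edge(S,zt-.004,zt+.004,1,p[1]-.11,p[1]+.115,22,'plate +x'); edge(S,zt-.004,zt+.004,-1,p[1]-.11,p[1]+.115,22,'plate -x')
    m=(dp.ravel()>0); Z=bydepth(C,px,dp); t=(m&(abs(Z[:,2]-.0325)<.0045)&(Z[:,0]>p[0]+.027)&(Z[:,0]<.65)&(Z[:,1]>.1)&(Z[:,1]<.35)).reshape(400,640)
    c,l,s,_=cv2.connectedComponentsWithStats(t.astype(np.uint8))
    for k in range(1,c):
        if s[k,4]>60:
            q=(l==k).ravel(); print('tile?',s[k,4],rect(Z[q]))
E
python3 meas.py wrist top scene
```

```text
tcp [0.4876 0.2287 0.1488] yaw 87.5 f [-0.04  0.16 -1.59] tq [ 0.    -0.008 -0.005] clk 9.3
wrist
fence face x at y=.22: 0.6479 dir 86.95 deg rms 0.0002 n24
fence back x at y=.22: 0.6657 dir 86.95 deg rms 0.0002 n24
plate +x x at y=.22: 0.5071 dir 84.70 deg rms 0.0031 n15
plate -x x at y=.22: 0.4675 dir 91.08 deg rms 0.0034 n16
tile? 2906 (array([575.6, 296. ]), array([35.8, 50.6]), 88.2)
tile? 2583 (array([564.2, 248.3]), array([36.6, 50.6]), 80.3)
tile? 789 (array([646.1, 174.9]), array([149.9,   2.6]), 87.1)
tile? 2222 (array([577.4, 199.9]), array([50.6, 36.3]), 2.6)
tile? 1999 (array([563.5, 153.8]), array([49.7, 37.7]), 3.5)
top
fence face x at y=.22: 0.6487 dir 86.93 deg rms 0.0005 n19
fence back x at y=.22: 0.6652 dir 86.94 deg rms 0.0007 n22
plate +x x at y=.22: 0.5115 dir 86.97 deg rms 0.0007 n9
plate -x x at y=.22: 0.5000 dir 62.85 deg rms 0.0100 n9
tile? 162 (array([576.7, 200.2]), array([49.9, 34.2]), 1.6)
tile? 80 (array([564.1, 238.6]), array([48.5, 22. ]), 3.7)
tile? 177 (array([563.6, 153.8]), array([50.8, 36.5]), 4.3)
scene
fence face x at y=.22: 0.6500 dir 86.81 deg rms 0.0006 n22
fence back x at y=.22: 0.6676 dir 86.66 deg rms 0.0006 n23
plate +x x at y=.22: 0.5146 dir 86.66 deg rms 0.0006 n22
plate -x x at y=.22: 0.4802 dir 88.85 deg rms 0.0143 n22
tile? 339 (array([564.6, 155. ]), array([51.3, 36.5]), 3.9)
tile? 364 (array([577.7, 201.4]), array([52.8, 36.8]), 3.4)
tile? 362 (array([565.7, 249.1]), array([35.7, 53. ]), 80.4)
tile? 394 (array([577.3, 295.8]), array([36.4, 51.8]), 88.7)
```

```bash
cat > plate.py <<'E'
from h import *
o=manip.get_obs(); p=o['position']; C=cal('wrist'); im,dp=manip.camera('wrist'); T=R.from_quat(o['ee_rot']).as_matrix()
ys,xs=np.mgrid[0:400,0:640]; L=((bydepth(C,np.c_[xs.ravel(),ys.ravel()],dp)-p)@T).reshape(400,640,3)
m=(dp>0)&(abs(L[...,1])<.024)&(abs(L[...,1])>.009)&(L[...,2]>-.022)&(L[...,2]<.005)&(L[...,0]>.03)
A=L[m]; k=np.linalg.lstsq(np.c_[A[:,:2],np.ones(len(A))],A[:,2],rcond=None)[0]
print('n',len(A),'plate top plane tool z = %.4f at tcp, slope x %.2f y %.2f deg'%(k[2],*np.degrees(k[:2])))
m=(dp>0)&(abs(L[...,1])<.04)&(abs(L[...,2]-(k[2]+k[0]*L[...,0]))<.003)&(L[...,0]>.03)
for s in (-1,1):
    v=[];u=[]
    for r in range(400):
        q=m[r]&(L[r,:,1]*s>.012)
        if q.sum()>8:
            e=L[r,q]; i=np.argmax(e[:,1]*s); v.append(e[i,0]); u.append(e[i,1])
    v=np.array(v);u=np.array(u); f=np.polyfit(v,u,1); r=u-np.polyval(f,v); g=abs(r)<.0008; f=np.polyfit(v[g],u[g],1)
    print('edge',s,'y at tcp %.4f, ang %.2f deg'%(f[1],np.degrees(f[0])),g.sum(),'x',v.min(),v.max())
B=L[(dp>0)&(abs(L[...,1])<.02)&(L[...,2]<k[2]-.024)&(L[...,2]>k[2]-.034)&(L[...,0]>.02)&(L[...,0]<.07)]; print('bar',rect(B),'xmax',B[:,0].max())
E
python3 plate.py
```

```text
n 13849 plate top plane tool z = -0.0087 at tcp, slope x 0.09 y -0.01 deg
edge -1 y at tcp -0.0253, ang 0.03 deg 200 x 0.03015776344861126 0.1141556023544829
edge 1 y at tcp 0.0244, ang -0.01 deg 200 x 0.030144708195510028 0.1137111319909824
bar (array([36.6, -0.5]), array([14. , 33.2]), 90.0) xmax 0.05317456237025732
```

```bash
cat > ft.py <<'E'
from h import *
a=[];q=[]
for _ in range(6): manip.camera('wrist'); o=manip.get_obs(); a.append(np.r_[o['ft_force'],o['torque']]); q.append(o['position'])
T=R.from_quat(o['ee_rot']).as_matrix(); a=np.array(a); f=a.mean(0)
print('clk %.2f'%o['clock'],'pos',np.mean(q,0).round(5),'yaw %.2f'%np.degrees(np.arctan2(T[1,0],T[0,0])),'F tool',(T.T@f[:3]).round(2),'sd',a.std(0)[:3].round(2),'torque world',f[3:].round(3))
E
python3 -m pendant '[[0,0,0.6,0,0,0.069,-1],[0,0,1.2,0,0,0.069,-1],[0,0,1.8,0,0,0.069,-1],[0,0,2.3,0,0,0.069,-1],[0,0,2.55,0,0,0.069,-1],[0,0,2.65,0,0,0.069,-1],[0,0,2.69,0,0,0.069,-1],[0,0,2.69,0,0,0.069,-1],[0,0,2.69,0,0,0.069,-1],[0,0,2.69,0,0,0.069,-1]]' 80; python3 ft.py
```

```text
clock: 10.75
position: [0.4898, 0.2256, 0.0157]
ee_rot: [0.729, 0.685, 0.0, 0.0]
ft_force: [-0.5, -0.1, -2.0]
grip_width: 0.144
grasp_force: 78.9
clk 11.05 pos [0.48962 0.22555 0.01542] yaw 86.48 F tool [0.15 0.11 2.79] sd [0.24 0.7  0.3 ] torque world [ 0.001  0.007 -0.006]
```

```bash
python3 -m pendant '[[0,0,0.015,0,0,-0.059,-1],[0,0.05,0.015,0,0,-0.059,-1],[0,0.1,0.015,0,0,-0.059,-1],[0,0.15,0.015,0,0,-0.059,-1],[0,0.2,0.015,0,0,-0.059,-1],[0,0.25,0.015,0,0,-0.059,-1],[0,0.3,0.015,0,0,-0.059,-1],[0,0.34,0.015,0,0,-0.059,-1],[0,0.36,0.015,0,0,-0.059,-1],[0,0.36,0.015,0,0,-0.059,-1]]' 80; python3 ft.py
python3 -m pendant '[[0,0.05,0,0,0,0,-1],[0,0.15,0,0,0,0,-1],[0,0.27,0,0,0,0,-1],[0,0.39,0,0,0,0,-1],[0,0.51,0,0,0,0,-1],[0,0.63,0,0,0,0,-1],[0,0.75,0,0,0,0,-1],[0,0.85,0,0,0,0,-1],[0,0.93,0,0,0,0,-1],[0,0.97,0,0,0,0,-1]]' 80; python3 ft.py; python3 meas.py wrist
```

```text
clock: 12.3
position: [0.5075, 0.2244, 0.0145]
ee_rot: [0.726, 0.688, -0.0, -0.0]
ft_force: [0.1, 0.9, -3.6]
grip_width: 0.141
grasp_force: 78.9
clk 12.60 pos [0.50744 0.22444 0.01454] yaw 86.95 F tool [ 0.12 -0.21  2.14] sd [0.42 0.75 0.62] torque world [0.014 0.007 0.009]
clock: 13.85
position: [0.5562, 0.2218, 0.0145]
ee_rot: [0.726, 0.688, -0.0, 0.0]
ft_force: [-1.8, -0.3, -2.0]
grip_width: 0.143
grasp_force: 78.9
clk 14.15 pos [0.55617 0.2218  0.01459] yaw 86.95 F tool [-0.08 -0.27  2.97] sd [0.11 0.61 0.56] torque world [0.002 0.01  0.007]
tcp [0.556  0.2218 0.0146] yaw 86.95 f [-0.2   0.24 -3.03] tq [-0.037 -0.021  0.014] clk 14.15
wrist
fence face x at y=.22: 0.6137 dir 96.13 deg rms 0.0130 n14
fence back x at y=.22: 0.6657 dir 87.20 deg rms 0.0002 n17
plate +x x at y=.22: 0.5743 dir 82.48 deg rms 0.0031 n13
plate -x x at y=.22: 0.5361 dir 91.14 deg rms 0.0031 n15
tile? 11227 (array([609.9, 293.4]), array([36.2, 51. ]), 87.0)
tile? 8619 (array([607.7, 249. ]), array([36.6, 50.9]), 87.3)
tile? 1614 (array([647.8, 211.3]), array([80.9,  2.4]), 87.4)
tile? 3239 (array([606.4, 200.5]), array([28.4, 47.9]), 87.0)
tile? 148 (array([618.1, 163.4]), array([ 4.1, 15.5]), 50.9)
tile? 71 (array([605.3, 142.7]), array([ 2.4, 23.6]), 39.0)
```

```bash
python3 -m pendant '[[0,0.03,0,0,0,0,-1],[0,0.06,0,0,0,0,-1],[0,0.1,0,0,0,0,-1],[0,0.14,0,0,0,0,-1],[0,0.18,0,0,0,0,-1],[0,0.21,0,0,0,0,-1],[0,0.24,0,0,0,0,-1],[0,0.26,0,0,0,0,-1],[0,0.27,0,0,0,0,-1],[0,0.28,0,0,0,0,-1]]' 80; python3 ft.py
python3 - <<'E'
from h import *
o=manip.get_obs();C=cal('wrist');im,dp=manip.camera('wrist');save('w6',im)
ys,xs=np.mgrid[0:400,0:640];P=bydepth(C,np.c_[xs.ravel(),ys.ravel()],dp);P=P[dp.ravel()>0]
n=np.array([np.cos(np.radians(3.05)),-np.sin(np.radians(3.05))]); d=P[:,:2]@n*1000
for y in (.16,.2,.249,.293):
    s=abs(P[:,1]-y)<.012; b=s&(abs(P[:,2]-.018)<.003)&(d>560)
    t=s&(abs(P[:,2]-.0325)<.002)&(d<640); f=s&(abs(P[:,2]-.038)<.0025)&(d>620)
    print(y,'tile front',np.percentile(d[t],98) if t.any() else 0,'fence face',np.percentile(d[f],2) if f.any() else 0)
E
```

```text
clock: 15.45
position: [0.5699, 0.2211, 0.0145]
ee_rot: [0.726, 0.688, -0.0, 0.0]
ft_force: [-2.1, 0.6, -2.4]
grip_width: 0.144
grasp_force: 78.9
clk 15.75 pos [0.57002 0.22105 0.01453] yaw 86.95 F tool [ 0.06 -0.87  2.53] sd [0.76 0.5  0.33] torque world [0.025 0.207 0.008]
0.16 tile front 627.2418239713254 fence face 652.9257779785435
0.2 tile front 636.0574345773457 fence face 635.3309205216331
0.249 tile front 635.8520529587232 fence face 635.3736294059009
0.293 tile front 635.6971675892048 fence face 635.3016074558394
```

```bash
python3 -m pendant '[[0,0.002,0,0,0,0,-1],[0,0.004,0,0,0,0,-1],[0,0.006,0,0,0,0,-1],[0,0.008,0,0,0,0,-1],[0,0.01,0,0,0,0,-1],[0,0.01,0,0,0,0,-1],[0,0.01,0,0,0,0,-1],[0,0.01,0,0,0,0,-1],[0,0.01,0,0,0,0,-1],[0,0.01,0,0,0,0,-1]]' 80; python3 ft.py
```

```text
clock: 17.05
position: [0.5704, 0.2211, 0.0146]
ee_rot: [0.726, 0.688, 0.0, 0.0]
ft_force: [-1.4, -0.1, -2.1]
grip_width: 0.143
grasp_force: 78.9
clk 17.35 pos [0.57044 0.22107 0.01454] yaw 86.95 F tool [ 0.1  -1.05  2.66] sd [0.63 0.45 0.59] torque world [0.031 0.237 0.   ]
```

```bash
python3 -m pendant '[[0,0.003,0,0,0,0,-1],[0,0.006,0,0,0,0,-1],[0,0.009,0,0,0,0,-1],[0,0.012,0,0,0,0,-1],[0,0.015,0,0,0,0,-1],[0,0.018,0,0,0,0,-1],[0,0.02,0,0,0,0,-1],[0,0.02,0,0,0,0,-1],[0,0.02,0,0,0,0,-1],[0,0.02,0,0,0,0,-1]]' 80; python3 ft.py
```

```text
clock: 18.6
position: [0.5714, 0.221, 0.0146]
ee_rot: [0.726, 0.688, 0.0, 0.0]
ft_force: [-0.5, -0.5, -3.0]
grip_width: 0.15
grasp_force: 78.9
clk 18.90 pos [0.57143 0.22101 0.01454] yaw 86.95 F tool [-0.19 -0.98  2.92] sd [0.49 0.46 0.53] torque world [0.046 0.182 0.036]
```

```bash
python3 -m pendant '[[0,0.002,0,0,0,0,-1],[0,0.004,0,0,0,0,-1],[0,0.006,0,0,0,0,-1],[0,0.008,0,0,0,0,-1],[0,0.01,0,0,0,0,-1],[0,0.012,0,0,0,0,-1],[0,0.014,0,0,0,0,-1],[0,0.014,0,0,0,0,-1],[0,0.014,0,0,0,0,-1],[0,0.014,0,0,0,0,-1]]' 80; python3 ft.py
```

```text
clock: 20.15
position: [0.5721, 0.221, 0.0145]
ee_rot: [0.726, 0.688, 0.0, 0.0]
ft_force: [0.8, 0.6, -3.7]
grip_width: 0.143
grasp_force: 78.9
clk 20.45 pos [0.57214 0.22097 0.01455] yaw 86.95 F tool [-0.08 -0.73  3.19] sd [0.38 0.36 0.68] torque world [0.026 0.18  0.018]
```

```bash
python3 -m pendant '[[0,0.002,0,0,0,0,-1],[0,0.004,0,0,0,0,-1],[0,0.006,0,0,0,0,-1],[0,0.008,0,0,0,0,-1],[0,0.01,0,0,0,0,-1],[0,0.012,0,0,0,0,-1],[0,0.014,0,0,0,0,-1],[0,0.014,0,0,0,0,-1],[0,0.014,0,0,0,0,-1],[0,0.014,0,0,0,0,-1]]' 80; python3 ft.py
```

```text
clock: 21.7
position: [0.5728, 0.221, 0.0146]
ee_rot: [0.726, 0.688, 0.0, 0.0]
ft_force: [-0.9, 0.5, -2.0]
grip_width: 0.149
grasp_force: 78.9
clk 22.00 pos [0.57283 0.22095 0.01456] yaw 86.95 F tool [ 0.41 -1.22  2.52] sd [0.52 0.34 0.46] torque world [0.052 0.238 0.006]
```

```bash
python3 -m pendant '[[0,0.002,0,0,0,0,-1],[0,0.004,0,0,0,0,-1],[0,0.006,0,0,0,0,-1],[0,0.008,0,0,0,0,-1],[0,0.01,0,0,0,0,-1],[0,0.012,0,0,0,0,-1],[0,0.012,0,0,0,0,-1],[0,0.012,0,0,0,0,-1],[0,0.012,0,0,0,0,-1],[0,0.012,0,0,0,0,-1]]' 80; python3 ft.py
```

```text
clock: 23.25
position: [0.5734, 0.2209, 0.0146]
ee_rot: [0.726, 0.688, 0.0, 0.0]
ft_force: [-0.6, -0.1, -2.5]
grip_width: 0.145
grasp_force: 78.9
clk 23.55 pos [0.57342 0.22092 0.01456] yaw 86.95 F tool [ 0.   -1.58  2.03] sd [0.45 0.41 0.37] torque world [0.061 0.306 0.019]
```

```bash
python3 -m pendant '[[0,0.002,0,0,0,0,-1],[0,0.004,0,0,0,0,-1],[0,0.006,0,0,0,0,-1],[0,0.008,0,0,0,0,-1],[0,0.01,0,0,0,0,-1],[0,0.01,0,0,0,0,-1],[0,0.01,0,0,0,0,-1],[0,0.01,0,0,0,0,-1],[0,0.01,0,0,0,0,-1],[0,0.01,0,0,0,0,-1]]' 80; python3 ft.py
```

```text
clock: 24.8
position: [0.5738, 0.2209, 0.0145]
ee_rot: [0.726, 0.688, -0.0, -0.0]
ft_force: [-3.9, -0.8, 0.7]
grip_width: 0.143
grasp_force: 79.0
clk 25.10 pos [0.57378 0.22089 0.01451] yaw 86.95 F tool [-1.05 -4.19 -0.01] sd [0.49 0.56 0.35] torque world [-0.059  0.948  0.037]
```

```bash
python3 -m pendant '[[0,0.001,0,0,0,0,-1],[0,0.002,0,0,0,0,-1],[0,0.003,0,0,0,0,-1],[0,0.004,0,0,0,0,-1],[0,0.005,0,0,0,0,-1],[0,0.006,0,0,0,0,-1],[0,0.006,0,0,0,0,-1],[0,0.006,0,0,0,0,-1],[0,0.006,0,0,0,0,-1],[0,0.006,0,0,0,0,-1]]' 80; python3 ft.py
```

```text
clock: 26.35
position: [0.5738, 0.2209, 0.0145]
ee_rot: [0.726, 0.688, -0.0, -0.0]
ft_force: [-6.1, -0.7, 1.1]
grip_width: 0.147
grasp_force: 79.2
clk 26.65 pos [0.5738  0.22088 0.01451] yaw 86.96 F tool [-0.88 -6.07 -1.2 ] sd [0.62 0.59 0.27] torque world [-0.123  1.342  0.01 ]
```

```bash
python3 -m pendant '[[0,0.001,0,0,0,0,-1],[0,0.002,0,0,0,0,-1],[0,0.003,0,0,0,0,-1],[0,0.004,0,0,0,0,-1],[0,0.005,0,0,0,0,-1],[0,0.006,0,0,0,0,-1],[0,0.007,0,0,0,0,-1],[0,0.007,0,0,0,0,-1],[0,0.007,0,0,0,0,-1],[0,0.007,0,0,0,0,-1]]' 80; python3 ft.py
```

```text
clock: 27.9
position: [0.5738, 0.2209, 0.0145]
ee_rot: [0.726, 0.688, -0.001, -0.0]
ft_force: [-7.3, -1.0, 1.8]
grip_width: 0.144
grasp_force: 79.4
clk 28.20 pos [0.57381 0.22091 0.01446] yaw 86.96 F tool [-1.14 -7.39 -2.37] sd [0.45 0.15 0.24] torque world [-0.194  1.641  0.008]
```

```bash
python3 -m pendant '[[0,0.001,0,0,0,0,-1],[0,0.002,0,0,0,0,-1],[0,0.003,0,0,0,0,-1],[0,0.004,0,0,0,0,-1],[0,0.005,0,0,0,0,-1],[0,0.006,0,0,0,0,-1],[0,0.007,0,0,0,0,-1],[0,0.008,0,0,0,0,-1],[0,0.009,0,0,0,0,-1],[0,0.009,0,0,0,0,-1]]' 80; python3 ft.py
```

```text
clock: 29.45
position: [0.5738, 0.2209, 0.0144]
ee_rot: [0.726, 0.688, -0.001, -0.0]
ft_force: [-9.6, -1.2, 3.7]
grip_width: 0.146
grasp_force: 79.7
clk 29.75 pos [0.57381 0.22092 0.0144 ] yaw 86.97 F tool [-1.25 -9.27 -3.3 ] sd [0.49 0.35 0.14] torque world [-0.238  2.025 -0.006]
```

```bash
python3 -m pendant '[[0,0.001,0,0,0,0,-1],[0,0.002,0,0,0,0,-1],[0,0.002,0,0,0,0,-1],[0,0.002,0,0,0,0,-1],[0,0.002,0,0,0,0,-1],[0,0.002,0,0,0,0,-1],[0,0.002,0,0,0,0,-1],[0,0.002,0,0,0,0,-1],[0,0.002,0,0,0,0,-1],[0,0.002,0,0,0,0,-1]]' 80; python3 ft.py
```

```text
clock: 31.0
position: [0.5738, 0.2209, 0.0144]
ee_rot: [0.726, 0.688, -0.001, -0.001]
ft_force: [-10.6, -1.3, 3.7]
grip_width: 0.146
grasp_force: 79.8
clk 31.30 pos [0.5738  0.22092 0.0144 ] yaw 86.97 F tool [-1.87 -9.87 -3.35] sd [0.7  0.32 0.47] torque world [-0.248  2.121 -0.033]
```

```bash
python3 -m pendant '[[0,-0.02,0,0,0,0,-1],[0,-0.05,0,0,0,0,-1],[0,-0.1,0,0,0,0,-1],[0,-0.25,0,0,0,0,-1],[0,-0.5,0,0,0,0,-1],[0,-0.8,-0.1,0,0,0,-1],[0,-1.1,-0.5,0,0,0,-1],[0,-1.4,-1.2,0,0,0,-1],[0,-1.6,-2,0,0,0,-1],[0,-1.6,-2.5,0,0,0,-1]]' 80
python3 meas.py wrist; python3 plate.py; python3 - <<'E'
from h import *
im,_=manip.camera('scene'); save('s2',cv2.resize(im[180:390,260:500],None,fx=2.5,fy=2.5,interpolation=2))
E
```

```text
clock: 32.55
position: [0.4941, 0.2258, 0.1418]
ee_rot: [0.725, 0.689, 0.001, 0.001]
ft_force: [0.3, 1.5, -1.9]
grip_width: 0.146
grasp_force: 78.8
tcp [0.4941 0.2258 0.1418] yaw 87.03 f [ 0.35  1.5  -1.9 ] tq [ 0.051 -0.028 -0.02 ] clk 32.55
wrist
fence face x at y=.22: 0.6138 dir 95.02 deg rms 0.0134 n21
fence back x at y=.22: 0.6654 dir 86.91 deg rms 0.0003 n23
plate +x x at y=.22: 0.5127 dir 83.43 deg rms 0.0036 n16
plate -x x at y=.22: 0.4738 dir 90.57 deg rms 0.0034 n16
tile? 2925 (array([625.8, 292.5]), array([35.8, 49.3]), 87.8)
tile? 7700 (array([621.8, 183.9]), array([165.5,  52.8]), 87.2)
n 13826 plate top plane tool z = -0.0087 at tcp, slope x 0.08 y -0.03 deg
edge -1 y at tcp -0.0253, ang 0.09 deg 200 x 0.03035308617773398 0.11384422454081672
edge 1 y at tcp 0.0244, ang 0.01 deg 200 x 0.030054283938104154 0.11371224145486761
bar (array([36.5, -0.5]), array([14.1, 33.1]), 89.9) xmax 0.0530657490871315
```

View pics/s2.png

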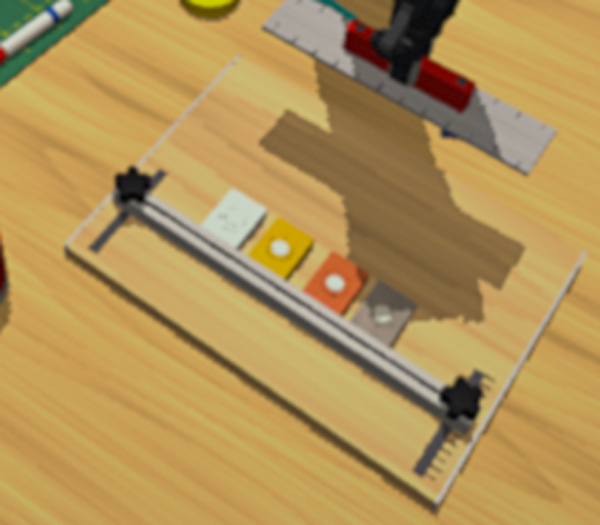

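All four tiles now sit square against the fence, at crop (235,218), (281,248), (335,283) and (383,315). The fence hasn't moved: its back edge is still at 0.6654. Carrying the straightedge back to the mat.

```bash
python3 -m pendant '[[-0.5,0.1,0,0,0,0.7,-1],[-1.4,0.3,0,0,0,1.9,-1],[-2.4,0.5,0,0,0,3.2,-1],[-3.4,0.7,0,0,0,4.5,-1],[-4.4,0.9,0,0,0,5.8,-1],[-5.5,1.15,0,0,0,7.1,-1],[-6.6,1.4,0,0,0,8.4,-1],[-7.6,1.6,0,0,0,9.7,-1],[-8.5,1.8,0,0,0,11,-1],[-8.96,1.87,0,0,0,11.95,-1]]' 80
python3 -m pendant '[[0,0,0,0,0,0,-1],[0,0,0,0,0,0,-1],[0,0,0,0,0,0,-1],[0,0,0.3,0,0,0,-1],[0,0,0.7,0,0,0,-1],[0,0,1.1,0,0,0,-1],[0,0,1.5,0,0,0,-1],[0,0,1.8,0,0,0,-1],[0,0,2,0,0,0,-1],[0,0,2,0,0,0,-1]]' 80; python3 ft.py
python3 - <<'E'
from h import *
C=cal('wrist');im,dp=manip.camera('wrist')
for t in('mat','marker'):
    for q in manip.trace(t,'wrist')[:1]:
        ys,xs=np.nonzero(q['pixels']);P=bydepth(C,np.c_[xs,ys],dp);print(t,q['p'],rect(P))
E
```

```text
clock: 33.95
position: [0.5633, -0.2301, 0.1373]
ee_rot: [0.997, -0.08, -0.001, 0.0]
ft_force: [-0.1, -0.3, -2.9]
grip_width: 0.141
grasp_force: 78.8
clock: 35.2
position: [0.5644, -0.2271, 0.0389]
ee_rot: [0.997, -0.075, -0.0, -0.0]
ft_force: [-0.4, -0.6, -3.3]
grip_width: 0.141
grasp_force: 78.8
clk 35.50 pos [ 0.56518 -0.22741  0.04019] yaw -8.65 F tool [-0.19  0.13  2.28] sd [0.58 0.34 0.35] torque world [-0.004 -0.011  0.006]
mat 0.64 (array([548.9, -88.4]), array([  7.4, 354.4]), 32.6)
marker 0.71 (array([ 598.8, -158.6]), array([ 67.6, 170. ]), 49.2)
```

```bash
python3 -m pendant '[[0,0,0.2,0,0,0,-1],[0,0,0.45,0,0,0,-1],[0,0,0.65,0,0,0,-1],[0,0,0.75,0,0,0,-1],[0,0,0.8,0,0,0,-1],[0,0,0.825,0,0,0,-1],[0,0,0.84,0,0,0,-1],[0,0,0.84,0,0,0,-1],[0,0,0.84,0,0,0,-1],[0,0,0.84,0,0,0,-1]]' 80; python3 ft.py
```

```text
clock: 36.9
position: [0.5648, -0.2272, -0.0012]
ee_rot: [0.997, -0.075, 0.0, 0.0]
ft_force: [-6.4, 1.9, 8.1]
grip_width: 0.145
grasp_force: 80.4
clk 37.20 pos [ 0.56476 -0.22725 -0.00122] yaw -8.66 F tool [-6.1  -1.47 -8.02] sd [0.3  0.36 0.32] torque world [ 0.463  1.174 -0.025]
```

In contact and flat; releasing and lifting.

```bash
python3 -m pendant '[[0,0,-0.01,0,0,0,-1],[0,0,-0.01,0,0,0,0.1],[0,0,-0.01,0,0,0,0.1],[0,0,-0.01,0,0,0,0.1],[0,0,-0.01,0,0,0,0.1],[0,0,-0.3,0,0,0,0.1],[0,0,-1,0,0,0,0.1],[0,0,-1.9,0,0,0,0.1],[0,0,-2.8,0,0,0,0.1],[0,0,-3.6,0,0,0,0.1]]' 80
python3 look.py w7; python3 - <<'E'
from h import *
im,_=manip.camera('top'); save('t2',cv2.resize(im[90:270,180:460],None,fx=2.5,fy=2.5,interpolation=2))
E
```

```text
clock: 38.45
position: [0.5649, -0.2273, 0.1807]
ee_rot: [0.997, -0.075, 0.001, 0.0]
ft_force: [-0.3, -0.5, 0.3]
grip_width: 0.552
grasp_force: 0.0
38.45 [ 0.56492862 -0.22728872  0.18068713] [[0.9886, -0.1504, 0.0019], [-0.1504, -0.9886, -0.0007], [0.002, 0.0005, -1.0]] cam [ 0.64082581 -0.23952141  0.33781149]
red [  0   0  62  16 680] (array([752.7, -15.8]), array([ 5.1, 29.2]), 13.4) top (array([750.9, -11.6]), array([ 2.5, 17.9]), 4.3) 0.062239238321322714
red [ 313  123   15  113 1460] (array([ 564.3, -227.9]), array([ 12.8, 108.3]), 81.1) top (array([ 564. , -227.9]), array([ 12.8, 107.7]), 81.1) 0.03629319415215984
red [220 130  20  50 819] (array([ 600.6, -142.3]), array([20.2, 47.2]), 78.2) top (array([ 600. , -144.1]), array([15. , 46.9]), 80.3) 0.021142406683386433
se 0.89 [429.7, 364.3, 460.3, 397.7] (array([ 265.2, -349.5]), array([37.6, 65.9]), 86.3) 0.0040803865905841286
se 0.81 [294.1, 50.1, 351.1, 279.0] (array([ 563.1, -227.9]), array([ 52.4, 240. ]), 81.2) 0.0073579841600283635
```

View pics/w7.png

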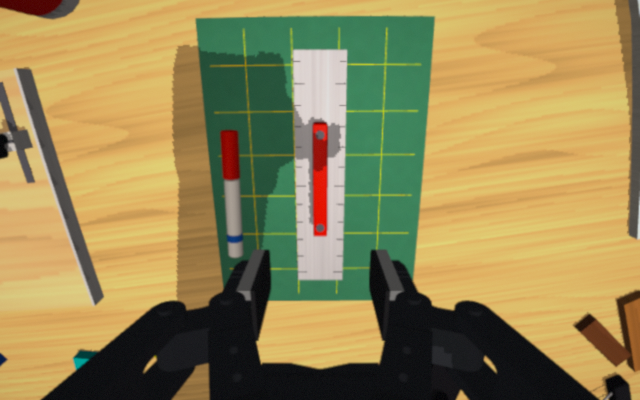

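View pics/t2.png

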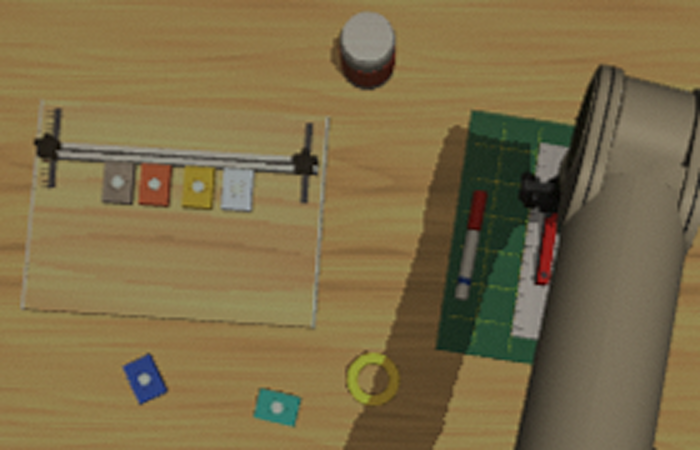

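The straightedge lies flat at the mat's centre (wrist view (320,165)) and has been released. The marker, can and tape are where they were, and the four tiles butt the fence at top crop (117–237, 185). Handing in.

```bash
python3 -c "
from workcell import manip
print(manip.hand_in())"
```

```text
the job is handed in; nothing more can be done
None
```

I handed the job in at about 38.5 s, and no verdict came back: the four tiles sit square against the unmoved fence after a steady push of about 9.9 N, and the straightedge lies flat and released in the middle of the mat.

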